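# Mesh the basket of the ultrasonic cleaner and start it

## Robot

A 6-joint arm with a two-finger parallel gripper is mounted at the origin on the work surface. World frame = base frame: x ahead of the robot, y to its left, z up, the work surface at z = 0. Lengths are in m, angles in rad, forces in N, time in s.
With the tool pointing down it reaches from about 0.35 to 0.975 m from the base axis. Payload 4.9 kg.
Tool frame: the origin (TCP) lies midway between the tips of the shut fingers; the grasp point (between the pads) lies 19 mm behind it; z points along the fingers, y is the direction in which the jaws open and shut (so a half turn about z gives the same grasp; the last joint's range is limited). The gripper opens to 85 mm and grips with 20 to 120 N. Pads are 22 mm wide; open, the fingers measure 114 mm over their backs; the gripper's body (76 mm by 85 mm) begins 54 mm behind the grasp point. The pads swing forward as they close: fully open they stand 13 mm farther back than shut.
Start: joints at [-0.119, 0.053, 1.613, -0, 1.476, -0.119], TCP at [0.625, 0, 0.231] pointing down, gripper open.
Joint ranges: [-3.01, 3.01], [-1.01, 2.22], [0.06, 2.58], [-1.02, 4.17], [0.09, 2.62], [-3.14, 3.14]. Speed limits (rad/s): [2.57, 2.57, 3.14, 3.14, 3.14, 3.14].

## Interface

Orientations are given as a rotation vector (axis times angle).
In Python, from station import ctrl gives the robot as it stands.
- The arm moves only by the tool drive_tool, never from a script. Its argument "moves" is one flat list of numbers, 7 for each row, row after row: the turn, a rotation vector about the world's x, y, z in degrees, then the shift along the world's x, y, z in m, then the closure, from 0 (fully open) to 1 (shut). A call has exactly 5 rows; each row shifts and turns the commanded pose from where the row before left it; what a row does not reach is not made up. A row lasts 1/8 s, in which the tool goes at most 62.5 mm and 10.7 degrees, less where a joint would pass 70% of its speed; a pose out of reach is approached as far as the arm can. A call is refused whole if a number of a shift passes 0.0625 or a number of a turn 10.7, either way. A call with a gripper value outside its range is refused whole. The fingers move at their own pace and stop on an object; "newtons" is the grip in N (left out, the last holds). Time passes only in rows, so rows that do not move let the fingers close, or fill a call up. It gives the time, the measured TCP pose, the force and the opening at its end, in the units of the state.
- ctrl.get_obs(): the state, without advancing time (a new reading comes with each control period).
- ctrl.get_image(name): name is "scene" or "side" or "wrist"; returns the picture (480x640x3 uint8, red, green, blue); there is no depth.
- ctrl.get_calibration(name): a dict with "fx", "fy", "cx", "cy" (pixels), "rvec" (rotation vector, rad) and "tvec" (3), from world to camera coordinates, as OpenCV has them; the wrist camera has in their place "T_tool_cam" (4x4, takes a point from camera to tool coordinates, whose origin is the TCP and whose axes are the flange's). Camera axes: x right, y down, z forward; pixel columns grow to the right and rows downward; lengths in m; the calibration is good to about 2 mm. A picture is of the moment at which its call begins: read the wrist's pose just before it. get_calibration takes no time and is no camera call.
- ctrl.finish_job(): hands the job in, once; it reports no verdict.
The state is a dict: "t": time; "q": joint angles; "dq": joint speeds; "effort": joint torques, N m; "tool_pos": TCP position; "tool_rot": TCP orientation; "contact_force": force on the tool from outside, world axes, zero at the start; "wrist_torque": the same for the moment, N m; "opening": finger opening in m.
Only numpy, scipy, OpenCV 4.12 (cv2) and the standard library are available. Lean on these libraries where they do the work, as an engineer would, in place of code of your own. Each camera call takes 0.05 s, during which the arm holds its last target.

## Task

The parts basket of the cream ultrasonic cleaner is standing proud because the splines of its hub are not in mesh with the drive spindle. Turn the basket until the splines mesh and push it fully home, so that its lid plate is flush with the collar round it; only then press the round chrome start button all the way down and let it come back up. Leave the brush tub, the hemostat and the track segment where they are.

Things in the scene. Friction and masses are not known exactly. Their poses are not given: they have to be found in the camera images.
- cleaner: Cream plastic ultrasonic cleaner, fixed to the desk, 240 mm long (its x) by 190 mm wide (its y). Origin: centre of its underside, on the desk; z up; its front, with the start button, looks along its own -x. Its flat deck is 112 mm above the desk.
- collar_top (a point): Centre of the round cream collar about the tank (radii 75 to 84 mm), level with its top, 128 mm above the desk, on the axis of spindle and basket. Axes as the cleaner's. Six dark ticks on the collar, every 60 degrees from the cleaner's +x, show where the basket's two ears point when the splines mesh. The steel spindle in the middle has six splines and does not turn.
- basket_down (a joint): How far the basket has gone down (m): 0 proud (lid plate top 140 mm above the desk), 0.012 fully home (128 mm, flush with the collar). Out of mesh the splines stop it after 0.5 mm. In mesh its seal still drags: it needs a push of 6 to 9 N all the way and stays where it is left. Push anywhere on lid plate, ears or hub ring; it cannot tilt or lift off.
- basket_turn (a joint): Angle of the basket about its upright axis (rad), anticlockwise seen from above, relative to the cleaner: 0 when ear_a points along the cleaner's +x. The splines mesh at 0 and every 1.047 rad (60 degrees) from it, either way, with about 0.14 rad of play to each side. Starts out of mesh, between 0.25 and 0.80. Turns with a light drag (about 1 N at an ear) and stays where it is left.
- hub_top (a point): Centre of the top of the basket's dark hub ring, on the axis, 148 mm above the desk when proud, 136 mm home. The ring is 33 mm in outer radius and stands 8 mm above the flat grey lid plate (radius 72.5 mm). It is open in the middle (radius 24 mm, six 7 mm wide teeth reaching in to radius 18.5 mm); the spindle is seen in it, 14 mm down.
- ear_a (a point): Middle of the top of one lifting ear of the basket: an upright dark block on the lid plate, 24 mm long radially (42 to 66 mm from the axis), 10 mm thick, its top 26 mm above the lid plate.
- ear_b (a point): Middle of the top of the other, equal ear, straight across the hub.
- start_button (a joint): Travel of the start button (m): 0 released, 0.006 fully down. Spring return; it needs about 1.5 N to move and 5 N to be fully down.
- start_button_top (a point): Centre of the top of the round chrome start button, 13 mm in radius, on the deck at the cleaner's front corner (88 mm along -x and 60 mm along -y of its origin), 126 mm above the desk when released, 10 mm above its dark bezel; it is pressed straight down.
- brush_tub: Frosted plastic tub of paint brushes standing loose beside the cleaner, 76 mm across, brushes up to 160 mm high; origin at the centre of its underside. To be left alone.
- hemostat: Steel hemostat clamp lying loose on the desk beside the cleaner, 145 mm long (its x), 6 mm thick; origin under its middle. To be left alone.
- track: Black plastic tank track segment lying loose on the desk beyond the cleaner, 133 mm long (its x), 50 mm wide, 16 mm high; origin under its centre. To be left alone.

How it is judged:
By the outcome, as a careful person would: the job done as asked, in the order asked, and still so for the second after the job is handed in, with the robot touching nothing.
It also fails if it takes over 54 s, if anything falls off the work surface, if the arm or the gripper's body presses on something with over 40 N, if the wrist force passes 120 N, or if a joint passes its speed limit or range.

## Working session

There is one attempt and no reset: what is moved stays moved. The work goes in short steps, Python scripts to look and compute and a tool call to move; the robot and the scene stay as the last step left them, time stands still between calls to the robot, and variables do not carry over. Pictures are saved under pics/ and viewed, and the job is handed in when it is done.

Besides the shell and the picture viewer there is one more tool, called after "Request:" as a command line: name --argument value ..., lists and objects as JSON in quotes. drive_tool: Moves the arm, as the interface text tells. Its arguments: {"type":"object","properties":{"moves":{"type":"array","items":{"type":"number"}},"newtons":{"type":"number"}},"required":["moves"]}

```bash
mkdir -p pics; ls
python3 - <<'E'
from station import ctrl
import cv2
o=ctrl.get_obs();print({k:o[k] for k in('t','tool_pos','tool_rot','opening','contact_force')})
for n in('scene','side','wrist'):
    print(n,ctrl.get_calibration(n))
    cv2.imwrite(f'pics/{n}0.png',ctrl.get_image(n)[:,:,::-1])
E
```

```text
pics
{'t': 0.0, 'tool_pos': array([6.24386827e-01, 6.68115580e-05, 2.30062631e-01]), 'tool_rot': array([-2.22035789e+00, -2.22024494e+00,  1.99129488e-03]), 'opening': 0.08530689935538459, 'contact_force': array([ 0.3537496 , -0.46698849,  0.47867664])}
scene {'fx': 457.39245700273045, 'fy': 457.39245700273045, 'cx': 329.40242583816485, 'cy': 235.64618921407015, 'rvec': array([ 1.69561102,  1.50891715, -0.80019425]), 'tvec': array([-0.13529442, -0.21448169,  1.45075425])}
side {'fx': 484.623814917809, 'fy': 484.623814917809, 'cx': 327.5057379032203, 'cy': 231.5299463556518, 'rvec': array([ 0.25412158, -2.83688132,  1.12780823]), 'tvec': array([0.62856918, 0.14393828, 1.00037397])}
wrist {'fx': 393.22858199433875, 'fy': 393.22858199433875, 'cx': 312.2832027861243, 'cy': 238.206028308831, 'T_tool_cam': array([[ 1.02194032e-03, -9.62599726e-01, -2.70925679e-01,
         6.96909019e-02],
       [ 9.99999229e-01,  1.17490628e-03, -4.02416369e-04,
        -2.81024032e-04],
       [ 7.05678169e-04, -2.70925059e-01,  9.62600184e-01,
        -1.42614606e-01],
       [ 0.00000000e+00,  0.00000000e+00,  0.00000000e+00,
         1.00000000e+00]])}
```

View pics/scene0.png

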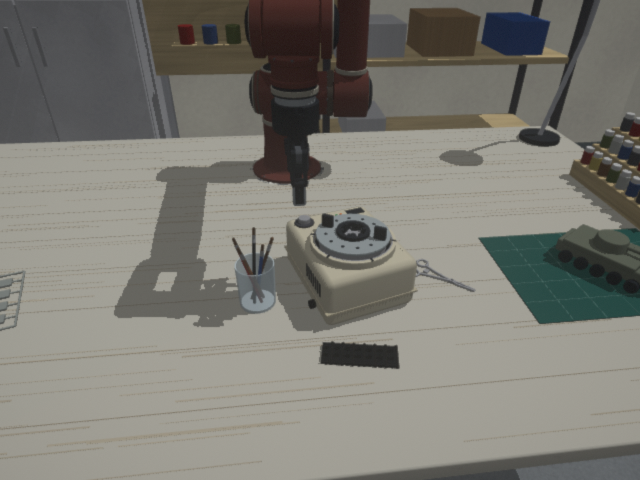

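View pics/side0.png

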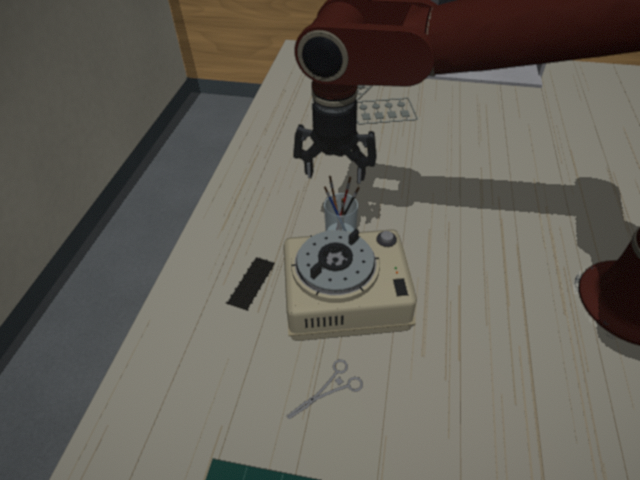

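View pics/wrist0.png

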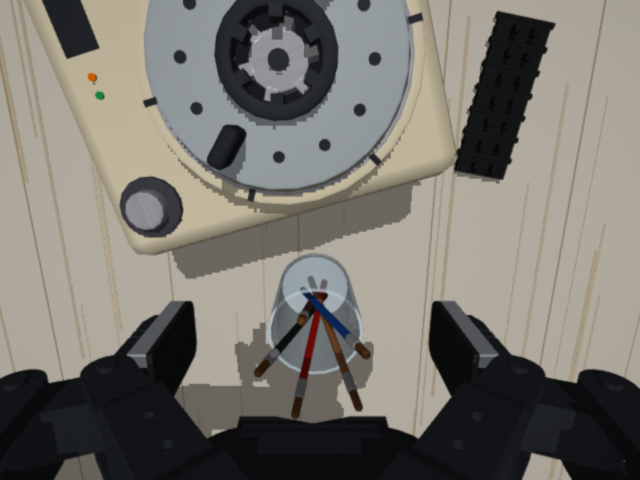

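The wrist view shows hub (278,58), one ear (227,146), the button (143,208) and the tub. Next I'll zoom in for precise picks.

Run:
```python
import cv2
a=cv2.imread('pics/wrist0.png')[0:260,60:460];cv2.imwrite('pics/w0z.png',cv2.resize(a,None,fx=2,fy=2,interpolation=cv2.INTER_CUBIC))
a=cv2.imread('pics/side0.png')[170:340,270:430];b=cv2.resize(a,None,fx=3.5,fy=3.5,interpolation=cv2.INTER_CUBIC);cv2.imwrite('pics/s0z.png',b)
a=cv2.imread('pics/scene0.png')[200:320,280:420];b=cv2.resize(a,None,fx=5,fy=5,interpolation=cv2.INTER_CUBIC);cv2.imwrite('pics/c0z.png',b)
```

```text
(no output)
```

View pics/w0z.png

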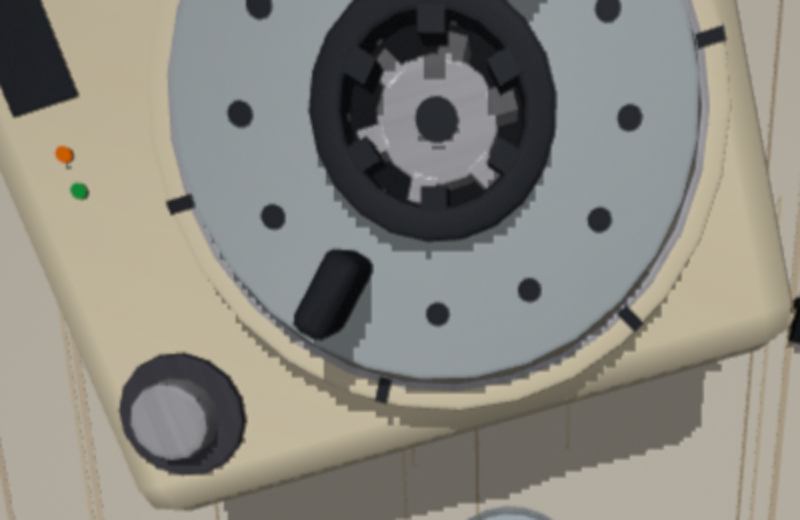

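View pics/s0z.png

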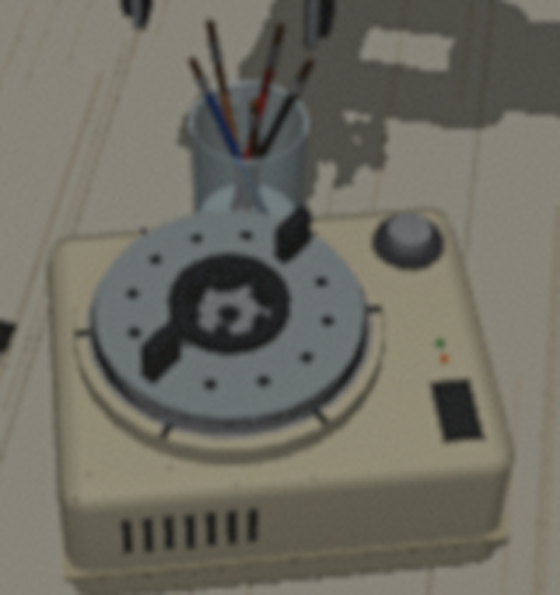

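View pics/c0z.png

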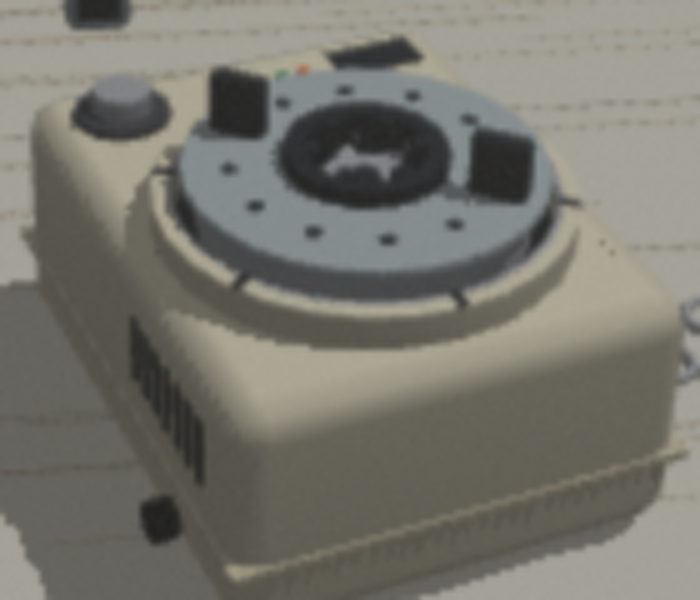

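```bash
cat > h.py <<'E'
import numpy as np,cv2
from scipy.spatial.transform import Rotation as Rn
from station import ctrl
def cam(n,o=None):
    c=ctrl.get_calibration(n);K=np.array([[c['fx'],0,c['cx']],[0,c['fy'],c['cy']],[0,0,1]])
    if n!='wrist': return K,Rn.from_rotvec(c['rvec']).as_matrix(),np.array(c['tvec'])
    T=np.eye(4);T[:3,:3]=Rn.from_rotvec(o['tool_rot']).as_matrix();T[:3,3]=o['tool_pos']
    M=np.linalg.inv(T@c['T_tool_cam']);return K,M[:3,:3],M[:3,3]
def proj(P,C):
    K,R,t=C;p=(R@np.atleast_2d(P).T).T+t;p=p@K.T;return p[:,:2]/p[:,2:]
def ray(uv,z,C):
    K,R,t=C;d=R.T@np.linalg.inv(K)@[uv[0],uv[1],1];c=-R.T@t;return c+d*(z-c[2])/d[2]
E
python3 - <<'E'
from h import *
from scipy.optimize import least_squares
o=ctrl.get_obs()
Cs={n:cam(n,o) for n in('wrist','side','scene')}
f={'wrist':lambda p:(p[0]/2+60,p[1]/2),'side':lambda p:(p[0]/3.5+270,p[1]/3.5+170),'scene':lambda p:(p[0]/5+280,p[1]/5+200)}
D={'wrist':dict(ticks=[(180,205),(384,390),(630,318),(711,37)],hub=(436,120,.134),btn=(168,418),ears=[(333,290,.157)]),
'side':dict(ticks=[(83,332),(167,430),(320,418),(374,309)],hub=(229,303,.148),btn=(411,228),ears=[(294,220,.163),(160,345,.160)]),
'scene':dict(ticks=[(163,170),(242,281),(459,299),(570,202)],hub=(365,150,.148),btn=(123,90),ears=[(242,75,.166),(507,134,.166)])}
def stuff(d):
    for n,e in D.items():
        if n not in d: continue
        C=Cs[n]
        h=ray(f[n](e['hub']),e['hub'][2],C)
        print(n,'hub',h[:2],'btn',ray(f[n](e['btn']),.126,C)[:2])
        for t in e['ticks']:
            v=ray(f[n](t),.128,C)-h;print('  tick',np.hypot(*v[:2]),np.degrees(np.arctan2(v[1],v[0]))%60)
        for a in e['ears']:
            v=ray(f[n](a),a[2],C)-h;print('  ear',np.hypot(*v[:2]),np.degrees(np.arctan2(v[1],v[0]))%180)
stuff(D)
for n,p,z in(('wrist',(315,285),0),('wrist',(316,330),.1),('scene',(258,300),0),('side',(342,232),0)): print('tub',ray(p,z,Cs[n]))
def brush(n,p,z):print('brush',n,p,ray(p,z,Cs[n])[:2])
for p in((260,370),(297,412),(358,405),(365,353)): brush('wrist',p,.155)
for p in((205,62),(212,22),(278,30),(306,65)): brush('side',f['side'](p),.155)
E
```

```text
wrist hub [0.60466239 0.10615997] btn [0.51628506 0.01950883]
  tick 0.07976718817175193 16.198243542574687
  tick 0.07940473111225589 16.459955881757864
  tick 0.07958497600623916 16.398012594146998
  tick 0.08002899547521972 16.206055264610026
  ear 0.052647004777037876 59.647568835669446
side hub [0.60213763 0.11076602] btn [0.51301549 0.01928046]
  tick 0.07854400637159979 12.426379425762606
  tick 0.07515859561052757 14.936340346219126
  tick 0.07632886962007854 17.59415539691568
  tick 0.07975007467475911 19.165320910362624
  ear 0.058139590000006 62.59522705419144
  ear 0.052032339380996155 57.361545457686766
scene hub [0.60989788 0.10459228] btn [0.51974864 0.01841815]
  tick 0.07941198372737224 11.940462972084475
  tick 0.07499329002401538 14.369551224828747
  tick 0.07551382701159594 18.0059062768467
  tick 0.07996872517367995 19.743932375606718
  ear 0.053480210931610546 55.23185286791326
  ear 0.05398578067670967 65.63865058882358
tub [ 0.62650756 -0.08469258  0.        ]
tub [ 0.62683637 -0.08060701  0.1       ]
tub [ 0.62187604 -0.08626312  0.        ]
tub [ 6.21408165e-01 -9.13512449e-02  1.11022302e-16]
brush wrist (260, 370) [ 0.5908493  -0.07867358]
brush wrist (297, 412) [ 0.6140777  -0.11028524]
brush wrist (358, 405) [ 0.65399729 -0.10474164]
brush wrist (365, 353) [ 0.65713639 -0.06627672]
brush side (328.57142857142856, 187.71428571428572) [ 0.64789476 -0.06832075]
brush side (330.57142857142856, 176.28571428571428) [ 0.65034976 -0.10556881]
brush side (349.42857142857144, 178.57142857142858) [ 0.60912387 -0.10495517]
brush side (357.42857142857144, 188.57142857142858) [ 0.58769656 -0.075926  ]
```

Request:
drive_tool --moves '[0,0,-6,0.0014,0.0306,-0.004,0.3,0,0,-6,0.0014,0.0306,-0.004,0.3,0,0,-6,0.0014,0.0306,-0.004,0.3,0,0,-6,0.0014,0.0306,-0.004,0.3,0,0,-6,0.0014,0.0306,-0.004,0.3]' --newtons 30

```text
t: 0.78
tool_pos: [0.6317, 0.154, 0.2107]
tool_rot: [-2.723, -1.566, 0.001]
contact_force: [-0.5, -0.3, -0.5]
opening: 0.06
```

Run:
```python
from h import *
o=ctrl.get_obs();C=cam('wrist',o);im=ctrl.get_image('wrist')[:,:,::-1].copy()
print(o['t'],o['tool_pos'],o['opening'],o['dq'])
M=Rn.from_rotvec(o['tool_rot']).as_matrix();print(M[:,1],np.degrees(np.arctan2(M[1,1],M[0,1])))
h=np.array([.6047,.1062])
for a in(60,240):
    d=np.array([np.cos(np.radians(a)),np.sin(np.radians(a))]);n=np.array([-d[1],d[0]])
    q=np.array([[*(h+r*d+s*n),.166] for r,s in((.042,-.005),(.066,-.005),(.066,.005),(.042,.005))])
    p=proj(q,C);print(p.round());cv2.polylines(im,[p.round().astype(int)],True,(0,0,255),1)
cv2.imwrite('pics/w1.png',im)
```

```text
0.775 [0.63168514 0.15397455 0.21065691] 0.059990317824759214 [ 0.37808758  0.1665914  -0.12839762 -0.00162719 -0.04030016  1.20237023]
[ 8.64307224e-01 -5.02963867e-01 -6.08937815e-04] -30.196288509796602
[[325. 293.]
 [325. 249.]
 [305. 249.]
 [305. 293.]]
[[306. 429.]
 [307. 463.]
 [324. 463.]
 [324. 429.]]
```

View pics/w1.png

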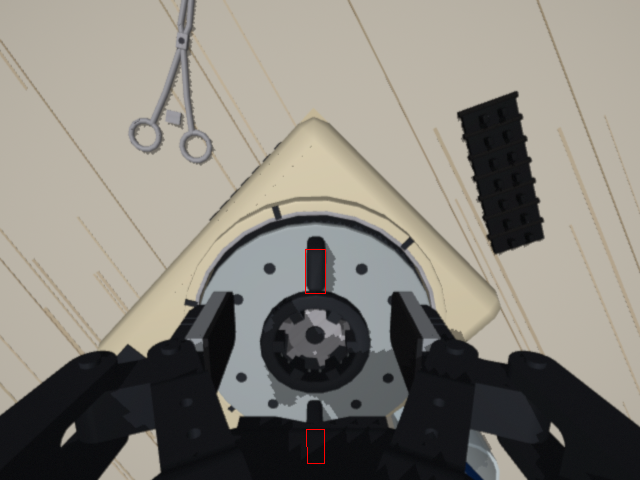

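The ear stands at (315,263) and is aligned with the jaws. It lies about 10 px farther out than predicted, but the arm was still moving. I'll check again with the arm still.

Run:
```python
from h import *
ctrl.get_image('side')
o=ctrl.get_obs();C=cam('wrist',o);im=ctrl.get_image('wrist')[:,:,::-1].copy()
print(o['t'],o['tool_pos'],o['opening'],abs(o['dq']).max())
M=Rn.from_rotvec(o['tool_rot']).as_matrix();print(np.degrees(np.arctan2(M[1,1],M[0,1])))
h=np.array([.6047,.1062])
for a in(60,240):
    d=np.array([np.cos(np.radians(a)),np.sin(np.radians(a))]);n=np.array([-d[1],d[0]])
    q=np.array([[*(h+r*d+s*n),.166] for r,s in((.042,-.005),(.066,-.005),(.066,.005),(.042,.005))])
    p=proj(q,C);cv2.polylines(im,[p.round().astype(int)],True,(0,0,255),1)
q=np.array([[h[0]+.033*np.cos(t),h[1]+.033*np.sin(t),.148] for t in np.linspace(0,6.28,40)]);cv2.polylines(im,[proj(q,C).round().astype(int)],True,(0,255,0),1)
cv2.imwrite('pics/w2.png',cv2.resize(im[180:480,160:480],None,fx=2,fy=2))
```

```text
0.875 [0.63119602 0.15549269 0.21009792] 0.059923381712733995 0.07869972669020392
-29.859364510794034
```

View pics/w2.png

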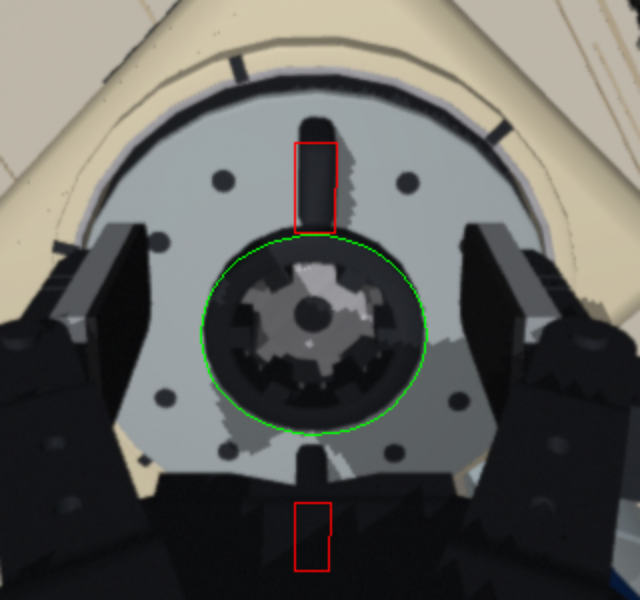

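Request:
drive_tool --moves '[0,0,0,0,-0.001,-0.022,0.3,0,0,0,0,-0.001,-0.022,0.3,0,0,0,0,0,-0.02,0.3,0,0,0,0,0,0,0.9,0,0,0,0,0,0,1]' --newtons 30

```text
t: 1.55
tool_pos: [0.6323, 0.1509, 0.1475]
tool_rot: [2.721, 1.57, 0.001]
contact_force: [0.2, -0.0, -0.1]
opening: 0.0243
```

Request:
drive_tool --moves '[0,0,0,0,0,0,1,0,0,0,0,0,0,1,0,0,0,0,0,0,1,0,0,0,0,0,0,1,0,0,0,0,0,0,1]'

```text
t: 2.17
tool_pos: [0.6322, 0.1514, 0.1486]
tool_rot: [-2.721, -1.571, -0.002]
contact_force: [-3.8, 1.2, 5.9]
opening: 0.0089
```

Request:
drive_tool --moves '[0,0,4.05,-0.0033,0.0018,0.0015,1,0,0,4.05,-0.0034,0.0016,0,1,0,0,4.05,-0.0035,0.0013,0,1,0,0,4.05,-0.0036,0.0011,0,1,0,0,0,0,0,0,1]'

```text
t: 2.8
tool_pos: [0.6181, 0.1572, 0.1486]
tool_rot: [-2.472, -1.938, -0.001]
contact_force: [-1.3, 2.3, 0.3]
opening: 0.0092
```

Request:
drive_tool --moves '[0,0,0,0,0,0,1,0,0,0,0,0,0,1,0,0,0,0,0,0,1,0,0,0,0,0,0,1,0,0,0,0,0,0,1]'

```text
t: 3.42
tool_pos: [0.6181, 0.1571, 0.1486]
tool_rot: [-2.472, -1.938, -0.001]
contact_force: [-1.4, 5.7, -0.3]
opening: 0.0097
```

Run:
```python
from h import *
o=ctrl.get_obs();C=cam('wrist',o);im=ctrl.get_image('wrist')[:,:,::-1].copy()
print(o['t'],o['tool_pos'],o['opening'],o['contact_force'],o['wrist_torque'])
M=Rn.from_rotvec(o['tool_rot']).as_matrix();print(np.degrees(np.arctan2(M[1,1],M[0,1])))
cv2.imwrite('pics/w3.png',im)
s=ctrl.get_image('side')[:,:,::-1][170:340,270:430];cv2.imwrite('pics/s3.png',cv2.resize(s,None,fx=3.5,fy=3.5,interpolation=cv2.INTER_CUBIC))
```

```text
3.425 [0.6181479  0.15712735 0.14864324] 0.009692885350458461 [-1.41430356  5.68632329 -0.34143498] [ 0.79380406  0.12900963 -0.08413417]
-13.80313142306863
```

View pics/w3.png

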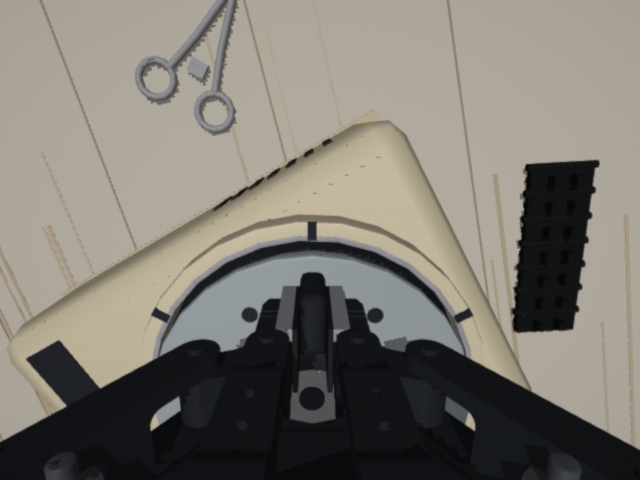

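View pics/s3.png

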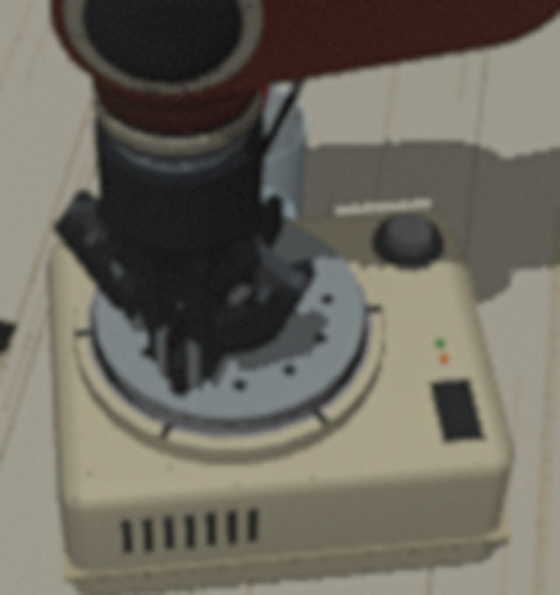

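The ear at (313,290) lines up with the collar tick at (312,230). Now I'll press it down in the grip.

Request:
drive_tool --moves '[0,0,0,0,0,0,1,0,0,0,0,0,-0.001,1,0,0,0,0,0,-0.001,1,0,0,0,0,0,-0.001,1,0,0,0,0,0,-0.001,1]' --newtons 60

```text
t: 4.15
tool_pos: [0.6185, 0.1571, 0.1471]
tool_rot: [-2.473, -1.938, -0.001]
contact_force: [-6.0, 3.9, 8.1]
opening: 0.008
```

Request:
drive_tool --moves '[0,0,0,0,0,-0.001,1,0,0,0,0,0,-0.001,1,0,0,0,0,0,-0.001,1,0,0,0,0,0,-0.001,1,0,0,0,0,0,0,1]'

```text
t: 4.78
tool_pos: [0.6185, 0.1571, 0.143]
tool_rot: [2.473, 1.938, 0.001]
contact_force: [-4.9, 3.8, 6.8]
opening: 0.0085
```

Request:
drive_tool --moves '[0,0,0,0,0,-0.0015,1,0,0,0,0,0,-0.0015,1,0,0,0,0,0,-0.0015,1,0,0,0,0,0,-0.0015,1,0,0,0,0,0,0,1]'

```text
t: 5.4
tool_pos: [0.6185, 0.1571, 0.1369]
tool_rot: [-2.473, -1.938, -0.001]
contact_force: [-4.7, 4.0, 7.7]
opening: 0.0085
```

Request:
drive_tool --moves '[0,0,0,0,0,-0.001,1,0,0,0,0,0,-0.001,1,0,0,0,0,0,-0.001,1,0,0,0,0,0,0,1,0,0,0,0,0,0,1]'

```text
t: 6.02
tool_pos: [0.6189, 0.157, 0.1366]
tool_rot: [2.473, 1.937, 0.002]
contact_force: [-10.0, 2.1, 16.6]
opening: 0.0084
```

Request:
drive_tool --moves '[0,0,0,0,0,0.0025,1,0,0,0,0,0,0,0.6,0,0,0,0,0,0,0.5,0,0,0,0,0,0,0.5,0,0,0,0,0,0.03,0.5]'

```text
t: 6.65
tool_pos: [0.6161, 0.1561, 0.1609]
tool_rot: [-2.47, -1.936, 0.01]
contact_force: [0.6, -0.7, -0.2]
opening: 0.0428
```

Request:
drive_tool --moves '[0,0,0,0,0,0.04,0.6,0,0,0,0,-0.01,0.03,1,0,0,0,0,-0.03,0,1,0,0,0,0,-0.03,0,1,0,0,0,0,0,0,1]'

```text
t: 7.28
tool_pos: [0.6183, 0.085, 0.2341]
tool_rot: [2.475, 1.935, -0.001]
contact_force: [0.5, 0.4, 0.1]
opening: 0.0002
```

Run:
```python
from h import *
a=ctrl.get_image('scene')[:,:,::-1][180:320,260:420];cv2.imwrite('pics/c4.png',cv2.resize(a,None,fx=4,fy=4,interpolation=cv2.INTER_CUBIC))
s=ctrl.get_image('side')[:,:,::-1][170:340,270:430];cv2.imwrite('pics/s4.png',cv2.resize(s,None,fx=3.5,fy=3.5,interpolation=cv2.INTER_CUBIC))
o=ctrl.get_obs();im=ctrl.get_image('wrist')[:,:,::-1].copy()
print(o['t'],o['tool_pos'],o['opening'],o['contact_force'],abs(o['dq']).max())
cv2.imwrite('pics/w4.png',im)
```

```text
7.375 [0.61817089 0.08680278 0.23407754] -4.02814402926338e-05 [ 0.54378158 -0.4497278   0.61522157] 0.017500415021901736
```

View pics/c4.png

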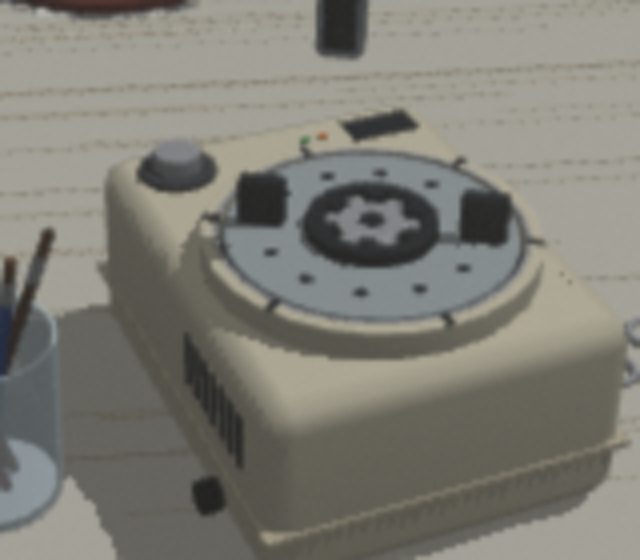

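View pics/s4.png

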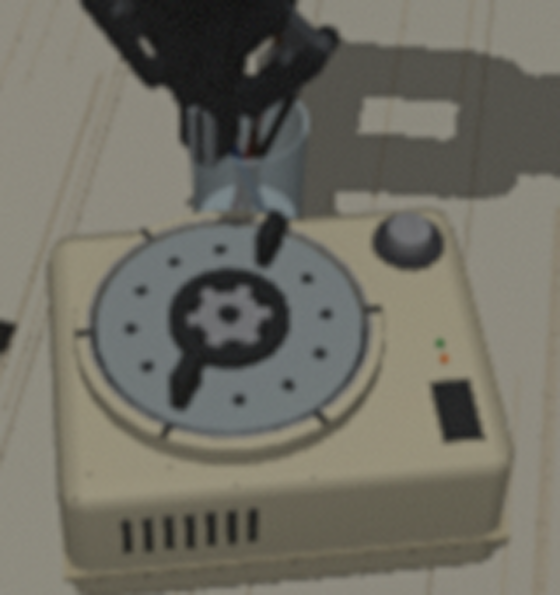

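View pics/w4.png

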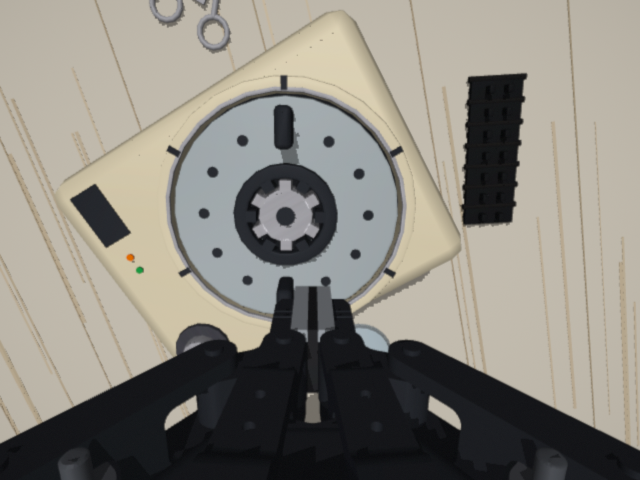

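The lid plate is flush with the collar in both fixed views, and the ears line up with the ticks. Now the start button at about (0.5165, 0.019).

Request:
drive_tool --moves '[0,0,0,-0.034,-0.0226,0,1,0,0,0,-0.034,-0.0226,0,1,0,0,0,-0.0335,-0.0226,0,1,0,0,0,0,0,-0.04,1,0,0,0,0,0,-0.04,1]'

```text
t: 8.05
tool_pos: [0.5171, 0.0195, 0.1544]
tool_rot: [2.47, 1.938, 0.003]
contact_force: [0.0, -0.4, -0.5]
opening: 0.0
```

Request:
drive_tool --moves '[0,0,0,0,0,-0.01,1,0,0,0,0,0,-0.005,1,0,0,0,0,0,0,1,0,0,0,0,0,0,1,0,0,0,0,0,0,1]'

```text
t: 8.68
tool_pos: [0.5174, 0.019, 0.1404]
tool_rot: [2.471, 1.938, 0.002]
contact_force: [-0.8, 0.7, 0.0]
opening: -0.0003
```

Run:
```python
from h import *
a=ctrl.get_image('scene')[:,:,::-1][160:320,240:420];cv2.imwrite('pics/c5.png',cv2.resize(a,None,fx=4,fy=3.7,interpolation=cv2.INTER_CUBIC))
s=ctrl.get_image('side')[:,:,::-1][170:340,270:430];cv2.imwrite('pics/s5.png',cv2.resize(s,None,fx=3.5,fy=3.5,interpolation=cv2.INTER_CUBIC))
o=ctrl.get_obs();print(o['t'],o['tool_pos'],o['contact_force'])
for n in('scene','side'): print(n,proj([[*o['tool_pos']],[.5165,.019,.126]],cam(n)))
```

```text
8.775 [0.5170325  0.01895029 0.13992752] [ 0.11442899  0.90554854 -0.40382242]
scene [[304.63713276 211.55282514]
 [304.75702404 217.18528182]]
side [[385.96162022 229.94610444]
 [385.69294908 234.82146608]]
```

View pics/c5.png

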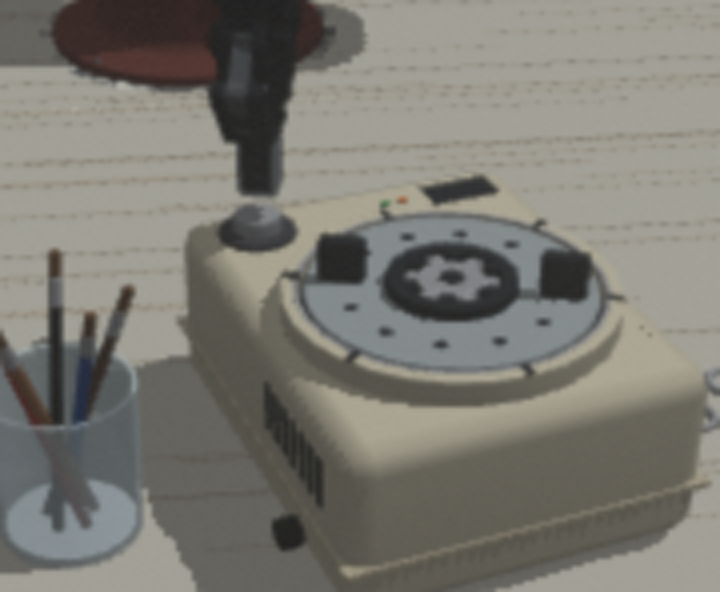

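View pics/s5.png

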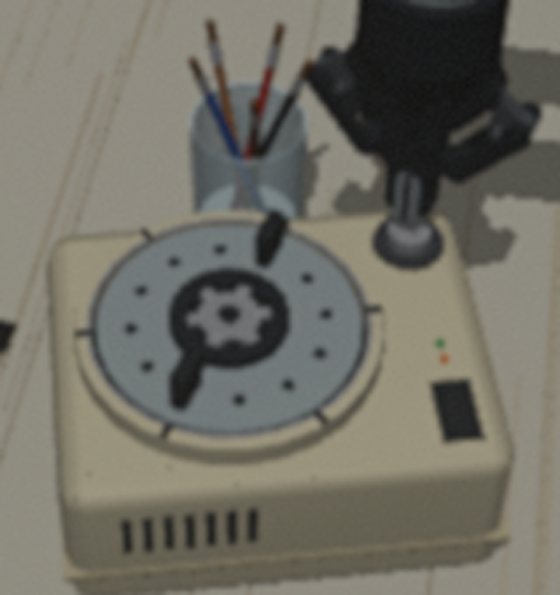

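The shut fingertips are centred over the button: scene crop (260,190), side crop (408,215). Pressing down.

Request:
drive_tool --moves '[0,0,0,0,0,-0.006,1,0,0,0,0,0,-0.004,1,0,0,0,0,0,-0.004,1,0,0,0,0,0,-0.004,1,0,0,0,0,0,0,1]'

```text
t: 9.4
tool_pos: [0.5165, 0.019, 0.1214]
tool_rot: [-2.472, -1.938, 0.001]
contact_force: [-2.6, 0.8, 4.6]
opening: -0.0001
```

Request:
drive_tool --moves '[0,0,0,0,0,-0.001,1,0,0,0,0,0,-0.001,1,0,0,0,0,0,-0.001,1,0,0,0,0,0,-0.001,1,0,0,0,0,0,0,1]'

```text
t: 10.02
tool_pos: [0.5168, 0.019, 0.1198]
tool_rot: [-2.472, -1.939, 0.001]
contact_force: [-10.1, -0.2, 16.0]
opening: 0.0001
```

It has bottomed at 16 N, with the tip at 0.120 m. Now releasing straight up.

Request:
drive_tool --moves '[0,0,0,0,0,0.006,1,0,0,0,0,0,0.006,1,0,0,0,0,0,0.03,1,0,0,0,0,0,0.05,1,0,0,0,0,0,0.03,1]'

```text
t: 10.65
tool_pos: [0.5177, 0.0189, 0.2416]
tool_rot: [2.47, 1.937, 0.004]
contact_force: [0.9, 0.6, -0.1]
opening: 0.0003
```

Request:
drive_tool --moves '[0,0,0,0.03,0,0.02,1,0,0,0,0,0,0,1,0,0,0,0,0,0,1,0,0,0,0,0,0,1,0,0,0,0,0,0,1]'

```text
t: 11.28
tool_pos: [0.5459, 0.0191, 0.2583]
tool_rot: [-2.471, -1.938, 0.002]
contact_force: [0.1, 0.1, 0.5]
opening: -0.0001
```

Run:
```python
from h import *
A=ctrl.get_image('scene')[:,:,::-1];a=A[160:320,240:420];cv2.imwrite('pics/c6.png',cv2.resize(a,None,fx=4,fy=3.7,interpolation=cv2.INTER_CUBIC))
s=ctrl.get_image('side')[:,:,::-1];cv2.imwrite('pics/s6.png',s)
o=ctrl.get_obs();print(o['t'],o['tool_pos'],o['contact_force'])
```

```text
11.375 [0.54626588 0.01903161 0.25881121] [0.73753473 0.09936689 0.32914784]
```

View pics/c6.png

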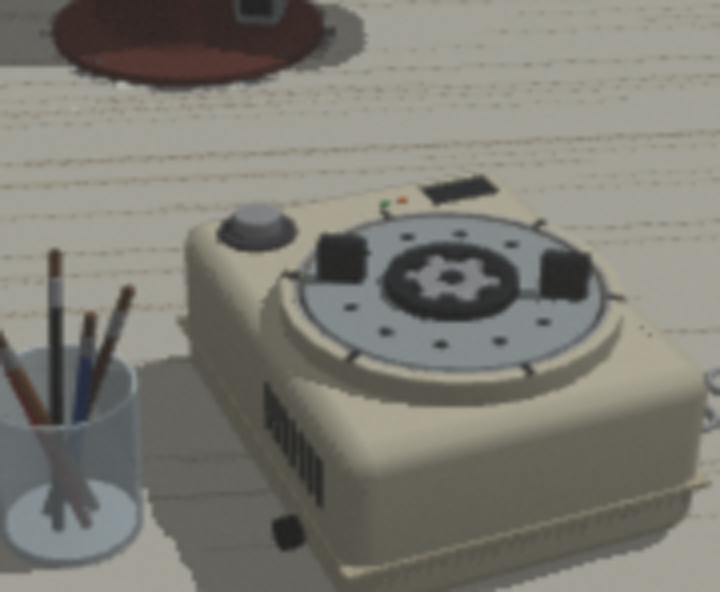

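View pics/s6.png

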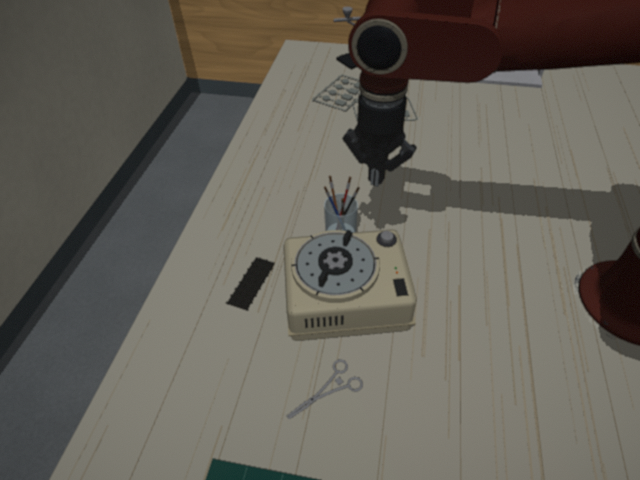

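The button is back up, with its top at scene crop (258,215). The lid is flush, and the tub, hemostat and track have not moved.

```bash
python3 -c "
from station import ctrl
print(ctrl.finish_job())"
```

```text
the job is handed in; nothing more can be done
None
```

The basket is meshed and fully home, and the start button was pressed afterwards. I handed the job in at about 11.4 s.

- **Turning:** I gripped one ear and turned the basket about 16° anticlockwise. The ear then lined up with a collar tick in the wrist view.
- **Pushing home:** In the same grip I pushed the basket down. It travelled 12.0 mm at about 7–8 N and stopped firm at 16.6 N. The lid plate looked flush with the collar in the scene and side views.
- **Start button:** With the fingers shut I pressed it until it stopped, at 16 N with the fingertips at 0.120 m (6 mm down). I then released it straight up, and the last scene view shows it risen again.
- **Last checks:** The tool was clear of everything with no contact force. The brush tub, hemostat and track segment looked unmoved.

No check failed. Hub positions from the three cameras differed by a few millimetres, and I used the wrist camera's figure. Flushness was judged from the pictures and the travel, not measured separately.

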